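# Slide the plate carrier into its locating notches and bolt it

### The job

With the fingertips, gently push the blue carrier board with its microplate along the guide track towards the end where the red-padded bolt is, until you feel it drop into the locating notches and it sits level and low. Then push the red pad all the way in, so that the bolt locks over the edge of the carrier. Push only: do not lift the carrier or the plate, do not ram the carrier, and leave the other things on the bench where they are.

Things in the scene. Friction and masses are not known exactly. Their poses are not given: they have to be found in the camera images.
- track: aluminium guide track fixed to the bench, 140 (x) x 360 (y) mm. Origin: centre of its underside, on the bench; y along the rails towards the bolt end; z up. Heights over the bench: base 8 mm, white rails 15 mm, grey side walls 27 mm. Walls' inner faces at x +-63 mm, rails inward to x +-36 mm, bare base between them. Ends are open, no end stop. Bolt on the -x (robot) side at y +80 mm.
- seat (a point): point of the track (x 0, y +80 mm, 8 mm above the bench) where the carrier's origin lies when dropped in; axes as the track's. The notches are 15 mm long gaps through the rails down to the base, yellow at the bottom, 60 mm before (outer lanes) and 60 mm beyond (inner lanes) this point; they alone stop the carrier, with +-2.5 mm play.
- carrier: loose blue board, 0.4 to 0.65 kg, 124 (x) x 156 (y) x 8 mm, on four black feet 8 mm high, 10 mm long. Origin: centre, at the feet's underside: 15 mm above the bench on the rails, 8 mm when dropped in (board 23 to 31, then 16 to 24 mm above the bench). Axes as the track's. Starts 90 to 170 mm short of the seat; slides to the track's +y with 1 to 6 N. 5 mm lips hold the plate.
- push_edge (a point): centre of the carrier's rear (-y) edge face, at mid thickness, 78 mm behind its origin and 12 mm above it; yellow strip on the top beside it. The place to push, towards the track's +y.
- plate: loose white 96-well microplate, 86 x 128 x 15 mm, 0.05 kg, lying in the carrier's nest with 2 mm play; origin at the centre of its underside, 16 mm above the carrier's origin.
- bolt (a joint): travel of the steel bolt towards the track's +x (m): 0 drawn back, 0.020 fully in (hard stop). Starts at 0 to 0.004; friction 1.5 N, stays where left. Bar 26 mm wide, underside 28 mm above the bench: it passes over the carrier's edge only when the carrier has dropped in, and fully in overlaps it by 12 mm.
- bolt_pad (a point): centre of the near (-x) face of the bolt's red upright pad, 45 mm above the bench; the pad is 34 mm wide (y), 7 mm thick and reaches from 28 to 58 mm above the bench. Axes as the track's; moves with the bolt.
- amber_vial: brown glass bottle with black cap, 31 x 31 x 66 mm, standing beside the far side of the track; origin centre of underside. Leave alone.
- marker_blue: grey marker pen with blue cap, 15 x 140 x 17 mm, lying beside the near side of the track, right of the bolt; origin centre of underside. Leave alone.
- sample_jar: white jar with blue cap, 44 x 44 x 50 mm, at the far left or right of the track; origin centre of underside. Leave alone.
- tape_roll: beige tape roll lying flat, 68 x 70 x 25 mm, to the right; origin centre of underside. Leave alone.
- petri: petri dish, 90 x 90 x 14 mm, to the right; origin centre of underside. Leave alone.
- lab_timer: white timer, 28 x 62 x 59 mm, standing at the far left or right of the track; origin centre of underside. Leave alone.
Mind the look-alikes: they are no part of the job. What is meant by the carrier is not purple, and is the larger of those in its own colour.

How it is judged (in metres and radians):
On the way, in this order (a step that is already met when the one before it is completed fails the run):
1. the carrier has dropped into the locating notches, level and at rest, with its plate (z of carrier in the frame of track below 0.0105 m and horizontal distance between carrier and seat below 0.005 m and angle between carrier's own z axis and vertical below 0.03 rad and linear speed of carrier below 0.01 m/s and horizontal distance between plate and carrier below 0.006 m and z of plate in the frame of carrier below 0.019 m), for 0.2 s.
2. the bolt is pushed in over the seated carrier (z of carrier in the frame of track below 0.0105 m and horizontal distance between carrier and seat below 0.005 m and angle between carrier's own z axis and vertical below 0.03 rad and linear speed of carrier below 0.01 m/s and value of joint bolt above 0.017 m), for 0.2 s.
At the end, for the whole second after the job is handed in: the carrier sits in the notches (origin within 5 mm of the seat across, less than 10.5 mm above the bench, tilted less than 0.03 rad, at rest), the plate lies in its nest within 6 mm, and the bolt is in by more than 17 of its 20 mm (all of step 2 and horizontal distance between plate and carrier below 0.006 m and z of plate in the frame of carrier below 0.019 m); the robot touches nothing.
It fails at once if the carrier is lifted off the rails (origin more than 23 mm above the bench) or tipped by more than 0.15 rad (height (world z) of carrier above 0.023 m or angle between carrier's own z axis and vertical above 0.15 rad).
It fails at once if the plate is lifted or leaves its nest on the carrier (z of plate in the frame of carrier above 0.023 m or horizontal distance between plate and carrier above 0.012 m).
It fails at once if the carrier is rammed: pushed by the fingers with more than 40 N (contact force between the fingers and carrier above 40 N).
It fails at once if a bystander is moved by more than 20 mm (distance of any of amber_vial, marker_blue, sample_jar, tape_roll, petri, lab_timer from where it was at the start of the episode above 0.02 m).
It also fails if it takes over 51 s, if anything falls off the work surface, if the arm or the gripper's body presses on something with over 40 N, if the wrist force passes 120 N, or if a joint passes its speed limit or range.

### The arm

A 6-joint arm with a two-finger parallel gripper is mounted at the origin on a cart in front of the work surface, level with it; the furniture and walls round the work are solid. World frame = base frame: x ahead of the robot, y to its left, z up, the work surface at z = 0. Lengths are in mm, angles in rad, forces in N, time in s.
With the tool pointing down it reaches from about 350 to 975 mm from the base axis. Payload 7.1 kg.
Tool frame: the origin (TCP) lies midway between the tips of the shut fingers; the grasp point (between the pads) lies 19 mm behind it (ctrl.grasp_offset is the distance from the TCP to the grasp point, in mm); z points along the fingers, y is the line along which they close (so a half turn about z gives the same grasp; the last joint's range is limited). The gripper opens to 88 mm and grips with 3 to 60 N. Pads are 20 mm wide; open, the fingers measure 115 mm over their backs; the gripper's body (75 mm by 178 mm) begins 61 mm behind the grasp point.
Start: joints at [-1.158, 0.423, 1.63, -0, 1.089, -0.019], TCP at [261.581, -567.609, 222.675] pointing down, gripper open.
Joint ranges: [-3, 3], [-0.9, 2.11], [0.09, 2.58], [-1.31, 4.45], [0.11, 2.69], [-2.54, 2.54]. Speed limits (rad/s): [2.39, 2.39, 3.01, 3.14, 3.14, 3.14].

### API

Orientations are given as a rotation vector (axis times angle).
In Python, from workcell import ctrl gives the robot as it stands. The module is installed in compiled form; this text tells all that it offers.
- The arm moves only by the tool servo_tool, never from a script. Its argument "rows" is a list of rows, each a list of 7 numbers: the turn, a rotation vector about the tool's x, y, z as a fraction of full scale, then the shift along the tool's x, y, z as a fraction of full scale, then the finger opening in mm, from 0 to 87.8. A call has 1 to 10 rows; each row is the pose to reach, as a shift and turn from the pose commanded when the call began, along the tool's axes at that moment; what a row does not reach only later rows make up. Full scale, the value 1, is 20 cm for a shift and 1.5 rad for a turn. A row lasts 1/8 s, in which the tool goes at most 62.5 mm and 10.7 degrees, less where a joint would pass 70% of its speed; a pose out of reach is approached as far as the arm can. A call with a number of a shift or a turn outside -1 to 1 is refused whole. A call with a gripper value outside its range is refused whole. The fingers move at their own pace and stop on an object; the grip force is fixed at half the most. Time passes only in rows, so rows that repeat a pose let the fingers close. It gives the time, the measured TCP pose, the force, the opening and the grip force at its end, in the units of the state.
- ctrl.get_obs(): the state, without advancing time (a new reading comes with each control period).
- ctrl.get_image(name): name is "side" or "top"; returns (picture, depth): 400x640x3 uint8, red, green, blue; 400x640 float32, mm along the optical axis (not along the pixel's ray), 0 where there is no reading.
- ctrl.camera_info(name): a dict with "intrinsics" (3x3 intrinsics, pixels), "R" (3x3) and "t" (3): a world point X has camera coordinates R X + t. Camera axes: x right, y down, z forward; pixel columns grow to the right and rows downward; lengths in mm; the calibration is good to about 2 mm. A picture is of the moment at which its call begins. camera_info takes no time and is no camera call.
- ctrl.close_job(): hands the job in; it is judged then, once.
The state is a dict: "t": time; "qpos": joint angles; "qvel": joint speeds; "joint_torque": joint torques, N m; "ee_pos": TCP position; "orientation": TCP orientation; "ft_force": force on the tool from outside, world axes, zero at the start; "moment": the same for the moment, N m; "width": finger opening in mm; "grasp_force": force on a finger pad.
Only numpy, scipy, OpenCV 4.12 (cv2) and the standard library are available. Lean on these libraries where they do the work, as an engineer would, in place of code of your own. Each camera call takes 0.05 s, during which the arm holds its last target. There are 200 camera calls.

## Working session

There is one attempt and no reset: what is moved stays moved. The work goes in short steps, Python scripts to look and compute and a tool call to move; the robot and the scene stay as the last step left them, time stands still between calls to the robot, and variables do not carry over. Pictures are saved under pics/ and viewed, at most 10 in all, crops included, and the job is handed in when it is done.

Besides the shell and the picture viewer there is one more tool, called after ">>>" by a JSON object that holds its "name" and its "arguments". servo_tool: Moves the arm, as the interface text tells. Its arguments: {"type":"object","properties":{"rows":{"type":"array","items":{"type":"array","items":{"type":"number"}}}},"required":["rows"]}

```bash
mkdir -p pics; python3 - <<'E'
from workcell import ctrl
import cv2,numpy as np
for n in("top","side"):
    p,d=ctrl.get_image(n);cv2.imwrite(f"pics/{n}0.png",p[:,:,::-1]);np.savez(f"{n}0.npz",p=p,d=d)
    c=ctrl.camera_info(n);print(n,c)
print(ctrl.get_obs())
E
```

```text
top {'intrinsics': array([[502.97300245,   0.        , 324.41352365],
       [  0.        , 502.97300245, 193.54249867],
       [  0.        ,   0.        ,   1.        ]]), 'R': array([[-5.19147880e-04, -9.99884357e-01, -1.51987836e-02],
       [-9.94206301e-01,  2.14976014e-03, -1.07467248e-01],
       [ 1.07487494e-01,  1.50549350e-02, -9.94092444e-01]]), 't': array([ 177.61016163,  574.12385421, 1763.77110548])}
side {'intrinsics': array([[515.5986445 ,   0.        , 325.73252252],
       [  0.        , 515.5986445 , 193.59375669],
       [  0.        ,   0.        ,   1.        ]]), 'R': array([[-0.95007635, -0.31186389, -0.00978993],
       [-0.09848076,  0.32949331, -0.93900783],
       [ 0.29606835, -0.89116501, -0.3437564 ]]), 't': array([ 573.72310535,   73.20476407, 1597.93147078])}
{'t': 0.1, 'qpos': array([-1.15793972e+00,  4.23790692e-01,  1.63060012e+00, -2.50435069e-05,
        1.08862431e+00, -1.89963989e-02]), 'qvel': array([ 0.00161732, -0.00177773, -0.00393547,  0.00074833, -0.00040981,
       -0.000275  ]), 'joint_torque': array([-3.98301163e-04, -5.45615852e+01, -2.74323428e+01,  6.45432039e-02,
        1.88366929e-02, -3.08903725e-05]), 'ee_pos': array([ 261.4116119 , -567.14516696,  221.96832573]), 'orientation': array([-3.06727727e+00, -6.72813977e-01,  4.71142698e-04]), 'ft_force': array([0.49153661, 0.14235337, 0.27914307]), 'moment': array([-0.03630504,  0.0502125 ,  0.00060007]), 'grasp_force': 0.0, 'width': 88.21329157240001}
```

View pics/top0.png

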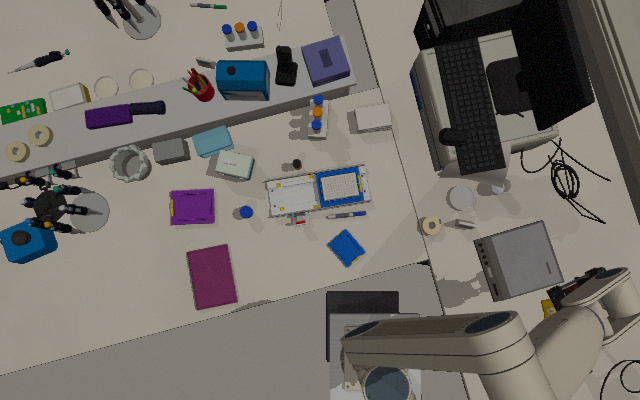

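View pics/side0.png

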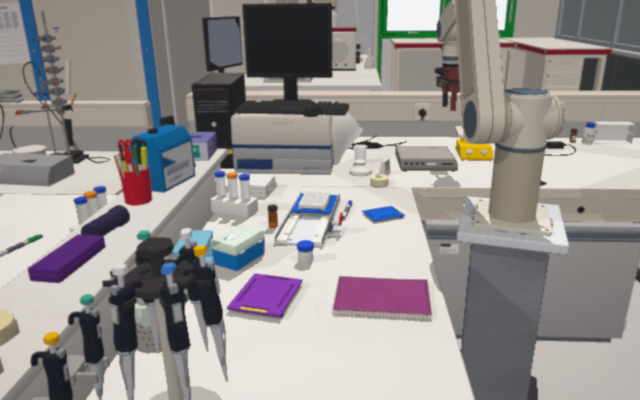

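Candidates are in the top view: a blue board with a plate in the track at (343,186), a small loose blue board at (346,248), and a purple board at (192,207). The one in the track fits, because it is blue, the larger of the two blue ones, and carries the plate. I'll confirm that with a crop and measure it.

```bash
cat >h.py <<'E'
import numpy as np,cv2
from workcell import ctrl
def ray(n,uv,z):
    c=ctrl.camera_info(n);K,R,t=c["intrinsics"],c["R"],c["t"]
    uv=np.atleast_2d(uv).astype(float)
    d=(R.T@np.linalg.inv(K)@np.c_[uv,np.ones(len(uv))].T).T
    C=-R.T@t
    return C+d*((z-C[2])/d[:,2])[:,None]
def cloud(n,d):
    c=ctrl.camera_info(n);K,R,t=c["intrinsics"],c["R"],c["t"]
    v,u=np.mgrid[:400,:640]
    P=np.stack([(u-K[0,2])/K[0,0]*d,(v-K[1,2])/K[1,1]*d,d],-1)
    return (P-t)@R
E
python3 - <<'E'
from h import *
a=np.load("top0.npz");p,d=a["p"],a["d"]
cr=p[150:270,250:400,::-1];cv2.imwrite("pics/crop0.png",cv2.resize(cr,None,fx=5,fy=5,interpolation=cv2.INTER_CUBIC))
X=cloud("top",d);hsv=cv2.cvtColor(p,cv2.COLOR_RGB2HSV)
def comps(m,lab,z):
    m=m.astype(np.uint8);m[:150]=0;m[270:]=0;m[:,:250]=0;m[:,400:]=0
    n,l,s,c=cv2.connectedComponentsWithStats(m)
    for i in range(1,n):
        if s[i,4]>4:
            r=cv2.minAreaRect(np.argwhere(l==i)[:,::-1].astype(np.float32))
            q=ray("top",cv2.boxPoints(r),z)
            print(lab,s[i,4],c[i].round(1),"ray",ray("top",c[i],z)[0].round(1),"med z",np.median(X[l==i],0).round(1),"box",q[:,:2].round(0).tolist())
H,S,V=hsv[...,0],hsv[...,1],hsv[...,2]
comps((H>100)&(H<122)&(S>140)&(V>60),"blue",31)
comps((H>18)&(H<35)&(S>90)&(V>90),"yel",31)
comps(((H<8)|(H>172))&(S>120)&(V>80),"red",58)
E
```

```text
blue 18 [251.4 167.2] ray [670.4 439.7  31. ] med z [670.7 438.9  34.9] box [[643.0, 448.0], [697.0, 435.0], [696.0, 432.0], [642.0, 444.0]]
blue 552 [338.  187.2] ray [597.2 128.1  31. ] med z [581.6 131.6  30.8] box [[649.0, 209.0], [674.0, 57.0], [552.0, 38.0], [527.0, 190.0]]
blue 14 [250.4 211.5] ray [510.6 440.9  31. ] med z [509.3 438.6  48.9] box [[523.0, 443.0], [523.0, 439.0], [498.0, 439.0], [498.0, 442.0]]
blue 42 [359.3 213.2] ray [503.8  52.9  31. ] med z [505.7  53.   13.2] box [[507.0, 76.0], [512.0, 33.0], [500.0, 32.0], [495.0, 74.0]]
blue 697 [346.1 247.5] ray [382.9 100.5  31. ] med z [381.3 100.3  10.5] box [[395.0, 166.0], [449.0, 102.0], [369.0, 34.0], [315.0, 97.0]]
yel 16 [310.1 175.9] ray [638.2 228.1  31. ] med z [641.2 229.3  10.5] box [[641.0, 237.0], [646.0, 223.0], [635.0, 219.0], [630.0, 233.0]]
yel 25 [359.4 182.5] ray [613.9  51.6  31. ] med z [612.3  52.9  30.5] box [[641.0, 59.0], [642.0, 54.0], [587.0, 45.0], [586.0, 50.0]]
yel 16 [277.9 185.2] ray [604.8 343.5  31. ] med z [608.9 345.5   7.5] box [[609.0, 352.0], [613.0, 340.0], [600.0, 335.0], [596.0, 347.0]]
yel 16 [315.  206.6] ray [527.7 210.4  31. ] med z [528.9 211.3   7.4] box [[533.0, 218.0], [533.0, 203.0], [523.0, 203.0], [523.0, 218.0]]
yel 16 [281.5 208.5] ray [521.2 330.   31. ] med z [523.3 332.1   8.5] box [[527.0, 335.0], [527.0, 325.0], [516.0, 325.0], [516.0, 335.0]]
yel 15 [356.1 258.5] ray [344.3  65.3  31. ] med z [345.5  64.9  11.9] box [[332.0, 83.0], [358.0, 53.0], [354.0, 50.0], [329.0, 80.0]]
red 19 [299.9 221.9] ray [471.9 262.2  58. ] med z [471.8 262.2  54.5] box [[475.0, 276.0], [475.0, 248.0], [468.0, 248.0], [468.0, 276.0]]
```

View pics/crop0.png

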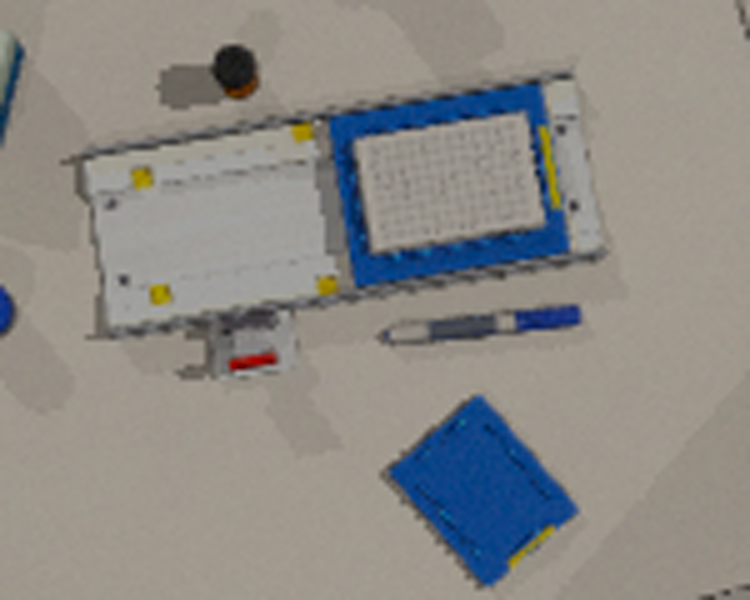

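The crop confirms the carrier: a blue board of about 123 x 154 mm with the white plate, centred at crop (450,190), with its yellow strip at the right end (550,165). The red pad is at crop (252,361), and the four notches are to the left. Next I'll compute the targets.

```bash
cat >>h.py <<'E'
from scipy.spatial.transform import Rotation as Ro
def plan(T,yaw_y=None):
    """T world TCP target; yaw_y: world direction for tool y, tool z down"""
    o=ctrl.get_obs();R=Ro.from_rotvec(o["orientation"])
    s=R.inv().apply(np.array(T)-o["ee_pos"])/200
    tr=np.zeros(3)
    if yaw_y is not None:
        y=np.r_[yaw_y,0]/np.linalg.norm(yaw_y);z=np.array([0,0,-1.]);
        Rs=[Ro.from_matrix(np.c_[np.cross(k*y,z),k*y,z]) for k in(1,-1)]
        tr=min([(R.inv()*r).as_rotvec() for r in Rs],key=np.linalg.norm)/1.5
    print("t",o["t"].round(2) if hasattr(o["t"],"round") else o["t"],"pos",o["ee_pos"].round(1),"F",o["ft_force"].round(1),"w",round(o["width"],1),"turn",tr.round(4),"shift",s.round(4))
E
python3 - <<'E'
from h import *
N=ray("top",[[310.1,175.9],[315,206.6],[277.9,185.2],[281.5,208.5]],8)[:,:2]
print(N.round(1));mid=N.mean(0);v=(N[2]+N[3]-N[0]-N[1]);v/=np.linalg.norm(v)
a=np.load("top0.npz");p,d=a["p"],a["d"];hsv=cv2.cvtColor(p,cv2.COLOR_RGB2HSV)
m=((hsv[...,0]>100)&(hsv[...,0]<122)&(hsv[...,1]>140)&(hsv[...,2]>60)).astype(np.uint8);m[:150]=0;m[210:]=0;m[:,:312]=0;m[:,385:]=0
r=cv2.minAreaRect(np.argwhere(m)[:,::-1].astype(np.float32))
c=ray("top",r[0],31)[0,:2]
B=ray("top",cv2.boxPoints(r),31)[:,:2]
e=B-np.roll(B,1,0);e=e[np.argmax(np.linalg.norm(e,axis=1)).item()];
e*=np.sign(e[1]);v2=e/np.linalg.norm(e)
print("seat",mid,"v",v,"carrier",c,"v2",v2,"dist",(mid-c)@v2,"lat",(mid-c)@np.r_[v2[1],-v2[0]])
dr=mid-c;v3=dr/np.linalg.norm(dr);print("v3",v3)
u=np.r_[v2[1],-v2[0]]
pad=ray("top",[299.9,221.9],58)[0,:2];print("pad in seat frame",(pad-mid)@u,(pad-mid)@v2)
# side-view check of red pad top
a=np.load("side0.npz");hs=cv2.cvtColor(a["p"],cv2.COLOR_RGB2HSV)
m=(((hs[...,0]<8)|(hs[...,0]>172))&(hs[...,1]>120)&(hs[...,2]>80)).astype(np.uint8);m[:195]=0;m[240:]=0;m[:,:320]=0;m[:,360:]=0
q=np.argwhere(m);print("side red px",q.mean(0)[::-1],len(q),ray("side",q.mean(0)[::-1],43)[0].round(1),np.median(cloud("side",a["d"])[m>0],0).round(1))
plan([c[0]-115*v2[0],c[1]-115*v2[1],130],u)
E
```

```text
[[641.6 229.2]
 [529.6 211.2]
 [607.8 346.1]
 [523.  332.3]]
seat [575.51042461 279.70707825] v [-0.16758487  0.98585765] carrier [600.19772717 123.51896977] v2 [-0.15686108  0.98762068] dist 158.12708236849556 lat 0.11814457974969628
v3 [-0.15612313  0.9877376 ]
pad in seat frame -105.03777943687692 -0.912072380761991
side red px [340.42105263 217.94736842] 19 [474.4 256.5  43. ] [470.2 272.4  49.7]
t 0.1 pos [ 261.4 -567.1  222. ] F [0.5 0.1 0.3] w 88.2 turn [-8.000e-04 -6.000e-04 -8.643e-01] shift [ 2.8281 -1.8731  0.4625]
```

>>> {"name": "servo_tool", "arguments": {"rows": [[0,0,-0.12,0.2,-0.13,0,24],[0,0,-0.24,0.4,-0.26,0,24],[0,0,-0.36,0.6,-0.4,0,24],[0,0,-0.48,0.8,-0.53,0,24],[0,0,-0.6,0.9,-0.6,0,24],[0,0,-0.72,1,-0.66,0,24],[0,0,-0.82,1,-0.66,0,24],[0,0,-0.864,1,-0.66,0,24],[0,0,-0.864,1,-0.66,0,24]]}}

```text
t: 1.23
ee_pos: [387.9, -363.8, 222.4]
orientation: [-2.041, -2.388, -0.0]
ft_force: [-0.3, 0.9, -0.7]
width: 24.2
grasp_force: 0.0
```

```bash
python3 - <<'E'
from h import *
plan([618.2,10.0,130],[.9875,.158])
print(ctrl.get_obs()["qpos"].round(2))
E
```

```text
t 1.225 pos [ 387.9 -363.8  222.4] F [-0.3  0.9 -0.7] w 24.2 turn [-0.0002 -0.0003 -0.0014] shift [1.6662 1.429  0.4624]
[-0.78  0.29  1.84  0.    1.02 -0.93]
```

>>> {"name": "servo_tool", "arguments": {"rows": [[0,0,0,0.2,0.17,0,24],[0,0,0,0.4,0.34,0,24],[0,0,0,0.6,0.51,0,24],[0,0,0,0.8,0.69,0,24],[0,0,0,0.95,0.81,0,24],[0,0,0,1,0.86,0,24],[0,0,0,1,0.86,0,24]]}}

```text
t: 2.1
ee_pos: [526.7, -139.4, 222.5]
orientation: [-2.04, -2.389, 0.001]
ft_force: [-0.0, 0.3, -0.0]
width: 24.1
grasp_force: 0.0
```

```bash
python3 - <<'E'
from h import *
plan([618.2,10.0,130],[.9875,.158])
E
```

```text
t 2.1 pos [ 526.7 -139.4  222.5] F [-0.   0.3 -0. ] w 24.1 turn [-0.0003  0.     -0.0007] shift [0.6662 0.5694 0.4621]
```

>>> {"name": "servo_tool", "arguments": {"rows": [[0,0,0,0.2,0.15,0.1,24],[0,0,0,0.4,0.3,0.2,24],[0,0,0,0.6,0.45,0.35,24],[0,0,0,0.73,0.54,0.5,24],[0,0,0,0.766,0.569,0.65,24],[0,0,0,0.766,0.569,0.78,24],[0,0,0,0.766,0.569,0.81,24],[0,0,0,0.766,0.569,0.81,24]]}}

```text
t: 3.1
ee_pos: [615.0, 28.3, 60.9]
orientation: [-2.042, -2.387, 0.001]
ft_force: [0.3, -1.2, -0.1]
width: 24.0
grasp_force: 0.0
```

```bash
python3 - <<'E'
from h import *
plan([600.2+.158*95,123.5-.9875*95,16],[.9875,.158])
p,d=ctrl.get_image("top");cv2.imwrite("pics/crop1.png",cv2.resize(p[140:260,260:420,::-1],None,fx=5,fy=5,interpolation=cv2.INTER_CUBIC))
E
```

```text
t 3.1 pos [615.   28.3  60.9] F [ 0.3 -1.2 -0.1] w 24.0 turn [-0.0002  0.0001 -0.0021] shift [0.0066 0.0022 0.2243]
```

View pics/crop1.png

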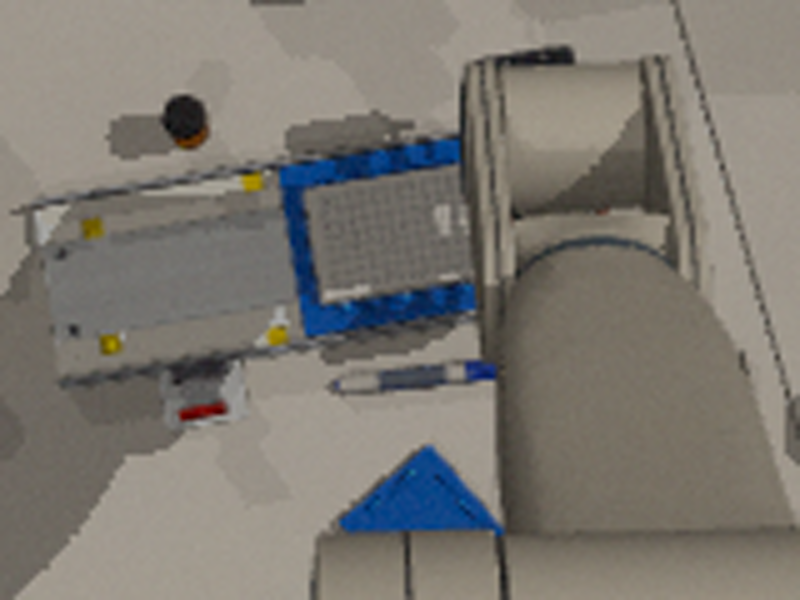

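The carrier's free corners are still at about crop (280,165) and (305,335), and the arm now covers its rear edge. I'll lower the fingers slowly behind the edge, watching the force.

>>> {"name": "servo_tool", "arguments": {"rows": [[0,0,0,0,0,0.06,24],[0,0,0,0,0,0.12,24],[0,0,0,0,0,0.17,24],[0,0,0,0,0,0.2,24],[0,0,0,0,0,0.215,24],[0,0,0,0,0,0.22,24],[0,0,0,0,0,0.22,24]]}}

```text
t: 4.03
ee_pos: [615.2, 29.6, 16.8]
orientation: [2.04, 2.389, 0.0]
ft_force: [0.4, -0.1, 1.1]
width: 24.2
grasp_force: 0.0
```

>>> {"name": "servo_tool", "arguments": {"rows": [[0,0,0,0.01,0,0,24],[0,0,0,0.02,0,0,24],[0,0,0,0.03,0,0,24],[0,0,0,0.04,0,0,24],[0,0,0,0.05,0,0,24],[0,0,0,0.06,0,0,24],[0,0,0,0.07,0,0,24]]}}

```text
t: 4.9
ee_pos: [613.1, 43.4, 16.8]
orientation: [2.04, 2.388, 0.0]
ft_force: [0.8, -4.3, 2.2]
width: 23.9
grasp_force: 1.9
```

```bash
python3 - <<'E'
from h import *
s=np.array([575.5,279.7]);v=np.array([-.158,.9875])
o=ctrl.get_obs();print("tcp to seat along",(s-o["ee_pos"][:2])@v,"lat",(s-o["ee_pos"][:2])@[.9875,.158])
plan([*(s-88*v),16],[.9875,.158])
E
```

```text
tcp to seat along 239.29691439663063 lat 0.23524034167326136
t 4.9 pos [613.1  43.4  16.8] F [ 0.8 -4.3  2.2] w 23.9 turn [ 0.0003  0.0001 -0.0011] shift [ 7.564e-01 -1.000e-04  4.100e-03]
```

>>> {"name": "servo_tool", "arguments": {"rows": [[0,0,0,0.02,0,0,24],[0,0,0,0.05,0,0,24],[0,0,0,0.08,0,0,24],[0,0,0,0.11,0,0,24],[0,0,0,0.14,0,0,24],[0,0,0,0.17,0,0,24],[0,0,0,0.2,0,0,24],[0,0,0,0.23,0,0,24],[0,0,0,0.26,0,0,24],[0,0,0,0.28,0,0,24]]}}

```text
t: 6.15
ee_pos: [604.0, 99.1, 16.6]
orientation: [-2.04, -2.389, 0.0]
ft_force: [0.2, -4.4, 2.7]
width: 24.3
grasp_force: 2.1
```

>>> {"name": "servo_tool", "arguments": {"rows": [[0,0,0,0.03,0,0,24],[0,0,0,0.06,0,0,24],[0,0,0,0.09,0,0,24],[0,0,0,0.12,0,0,24],[0,0,0,0.15,0,0,24],[0,0,0,0.18,0,0,24],[0,0,0,0.21,0,0,24],[0,0,0,0.24,0,0,24],[0,0,0,0.27,0,0,24],[0,0,0,0.29,0,0,24]]}}

```text
t: 7.4
ee_pos: [594.9, 156.4, 16.6]
orientation: [-2.04, -2.389, 0.0]
ft_force: [1.0, -4.0, 3.0]
width: 24.0
grasp_force: 1.9
```

```bash
python3 - <<'E'
from h import *
s=np.array([575.5,279.7]);v=np.array([-.158,.9875])
o=ctrl.get_obs();print("tcp to seat along",(s-o["ee_pos"][:2])@v,"lat",(s-o["ee_pos"][:2])@[.9875,.158])
plan([*(s-88*v),16],[.9875,.158])
p,d=ctrl.get_image("top");cv2.imwrite("pics/crop2.png",cv2.resize(p[140:260,220:380,::-1],None,fx=5,fy=5,interpolation=cv2.INTER_CUBIC))
X=cloud("top",d);h=cv2.cvtColor(p,cv2.COLOR_RGB2HSV)
m=(h[...,0]>100)&(h[...,0]<122)&(h[...,1]>140)&(h[...,2]>60);m[:150]=0;m[225:]=0;m[:,:265]=0;m[:,385:]=0
a=(X[m][:,:2]-s)@v;z=X[m][:,2];b=(X[m][:,:2]-s)@[.9875,.158]
print("front edge est",np.percentile(a,[95,98,100]),"z",np.median(z),len(a),"lat",np.percentile(b,[1,99]))
E
```

```text
tcp to seat along 124.86391470328601 lat 0.338655103346003
t 7.4 pos [594.9 156.4  16.6] F [ 1. -4.  3.] w 24.0 turn [-0.0001 -0.     -0.001 ] shift [0.1843 0.0014 0.0032]
front edge est [40.65887013 41.60618736 42.36350368] z 30.46653333951278 352 lat [-60.65031008  61.49155418]
```

View pics/crop2.png

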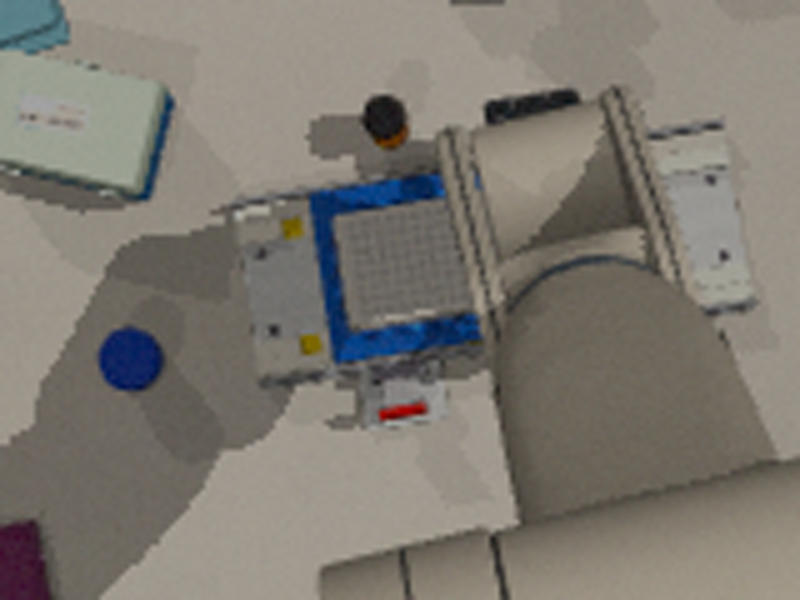

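The carrier slides straight: its front edge is at crop (312,190)-(335,360), with the two inner notches at (292,227) and (311,344) still ahead, about 36 mm to go.

>>> {"name": "servo_tool", "arguments": {"rows": [[0,0,0,0.02,0,0,24],[0,0,0,0.04,0,0,24],[0,0,0,0.06,0,0,24],[0,0,0,0.08,0,0,24],[0,0,0,0.1,0,0,24],[0,0,0,0.12,0,0,24],[0,0,0,0.135,0,0,24],[0,0,0,0.14,0,0,24],[0,0,0,0.145,0,0,24]]}}

```text
t: 8.57
ee_pos: [590.4, 184.6, 16.6]
orientation: [-2.04, -2.389, 0.0]
ft_force: [-0.0, -2.6, -0.1]
width: 23.9
grasp_force: 1.4
```

>>> {"name": "servo_tool", "arguments": {"rows": [[0,0,0,0.005,0,0,24],[0,0,0,0.01,0,0,24],[0,0,0,0.015,0,0,24],[0,0,0,0.02,0,0,24]]}}

```text
t: 9.07
ee_pos: [589.8, 188.6, 16.6]
orientation: [-2.04, -2.389, 0.0]
ft_force: [1.1, -3.1, -0.7]
width: 24.4
grasp_force: 1.2
```

```bash
cat >chk.py <<'E'
from h import *
s=np.array([575.5,279.7]);v=np.array([-.158,.9875])
o=ctrl.get_obs();print("t",o["t"],"tcp to seat along",(s-o["ee_pos"][:2])@v,"F along",o["ft_force"][:2]@v,o["ft_force"])
p,d=ctrl.get_image("top")
X=cloud("top",d);h=cv2.cvtColor(p,cv2.COLOR_RGB2HSV)
m=(h[...,0]>100)&(h[...,0]<122)&(h[...,1]>140)&(h[...,2]>60);m[:150]=0;m[225:]=0;m[:,:265]=0;m[:,385:]=0
a=(X[m][:,:2]-s)@v;z=X[m][:,2]
print("front edge est",np.percentile(a,[95,98,100]),"z med/front/rear",np.median(z),np.median(z[a>np.percentile(a,80)]),np.median(z[a<np.percentile(a,30)]),len(a))
E
python3 chk.py
```

```text
t 9.075 tcp to seat along 92.24883534701745 F along -3.264835478530358 [ 1.09578896 -3.13083628 -0.7126254 ]
front edge est [73.27329397 74.3575499  75.35677233] z med/front/rear 23.662602463268634 23.050390590610256 21.19206601260788 361
```

The board top has fallen from 30.5 to about 23.7 mm, so it has dropped. I'll feel for the stop with small steps.

>>> {"name": "servo_tool", "arguments": {"rows": [[0,0,0,0.004,0,0,24],[0,0,0,0.008,0,0,24],[0,0,0,0.008,0,0,24]]}}

```text
t: 9.5
ee_pos: [589.5, 190.2, 16.6]
orientation: [-2.04, -2.389, 0.0]
ft_force: [0.3, -1.3, -1.3]
width: 23.8
grasp_force: 0.8
```

```bash
python3 chk.py
```

```text
t 9.5 tcp to seat along 90.57286805575342 F along -1.3718573492432045 [ 0.25484128 -1.34844803 -1.30094448]
front edge est [74.83756842 76.01591789 76.75383282] z med/front/rear 23.092106495742883 23.515492516875845 21.31965722039513 360
```

>>> {"name": "servo_tool", "arguments": {"rows": [[0,0,0,-0.03,0,0,24],[0,0,0,-0.07,0,0,24],[0,0,0,-0.08,0,-0.02,15],[0,0,0,-0.08,0,-0.15,0],[0,0,0,-0.08,0,-0.3,0],[0,0,0,-0.08,0,-0.45,0],[0,0,0,-0.08,0,-0.5,0],[0,0,0,-0.08,0,-0.5,0]]}}

```text
t: 10.55
ee_pos: [592.4, 174.3, 117.1]
orientation: [2.04, 2.388, 0.002]
ft_force: [0.1, -0.2, -0.1]
width: 0.3
grasp_force: 0.0
```

```bash
python3 chk.py; python3 - <<'E'
from h import *
s=np.array([575.5,279.7]);v=np.array([-.158,.9875]);u=np.array([.9875,.158])
p,d=ctrl.get_image("top");X=cloud("top",d)
cv2.imwrite("pics/crop3.png",cv2.resize(p[140:260,220:380,::-1],None,fx=5,fy=5,interpolation=cv2.INTER_CUBIC))
h=cv2.cvtColor(p,cv2.COLOR_RGB2HSV)
m=(((h[...,0]<8)|(h[...,0]>172))&(h[...,1]>120)&(h[...,2]>80)).astype(np.uint8);m[:205]=0;m[235:]=0;m[:,:285]=0;m[:,320:]=0
c=np.argwhere(m).mean(0)[::-1];q=ray("top",c,58)[0,:2]-s;print("pad",c,m.sum(),q@u,q@v)
a=(X[...,:2]-s)@u;b=(X[...,:2]-s)@v
for x in range(-150,-60,6):
    k=(abs(a-x)<3)&(abs(b)<40);print(x,X[...,2][k].max().round(0) if k.any() else None,np.median(X[...,2][k]).round(0),k.sum())
plan([*(s-138*u-1*v),130],u)
E
```

```text
t 10.55 tcp to seat along 106.74803733913313 F along -0.17531883839596155 [ 0.09063702 -0.16303614 -0.12756909]
front edge est [74.46122395 76.16722991 77.29948724] z med/front/rear 23.517781423768547 23.32551582034567 22.500682158417174 397
pad [299.85 221.85] 20 -104.83281362651775 -0.6405154285328223
-150 13.0 -1.0 36
-144 15.0 -0.0 39
-138 6.0 -0.0 36
-132 10.0 0.0 34
-126 8.0 -1.0 37
-120 9.0 -0.0 38
-114 12.0 0.0 37
-108 63.0 8.0 45
-102 61.0 10.0 32
-96 42.0 8.0 36
-90 40.0 9.0 37
-84 42.0 7.0 38
-78 47.0 13.0 39
-72 45.0 15.0 40
-66 35.0 26.0 35
t 10.65 pos [591.4 174.1 115.6] F [-0.3 -0.4  0.3] w 0.3 turn [-0.0011  0.0001 -0.0012] shift [ 0.5279 -0.6862 -0.0708]
```

View pics/crop3.png

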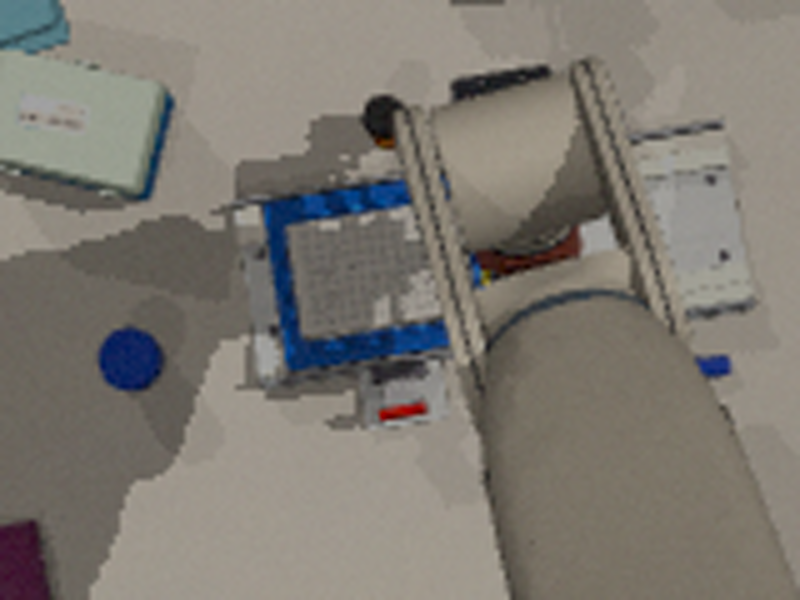

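The carrier is in the notches, front edge at crop (265,205)-(290,368), level at 24 mm. The red pad is at (402,411), and nothing stands on its near side. Now to the bolt.

>>> {"name": "servo_tool", "arguments": {"rows": [[0,0,0,0.1,-0.13,-0.02,0],[0,0,0,0.22,-0.28,-0.02,0],[0,0,0,0.34,-0.44,-0.02,0],[0,0,0,0.45,-0.59,-0.02,0],[0,0,0,0.51,-0.67,-0.02,0],[0,0,0,0.528,-0.686,-0.02,0],[0,0,0,0.528,-0.686,-0.02,0]]}}

```text
t: 11.52
ee_pos: [440.8, 257.3, 120.6]
orientation: [2.04, 2.389, 0.001]
ft_force: [0.1, -0.4, -0.4]
width: 0.8
grasp_force: 0.0
```

>>> {"name": "servo_tool", "arguments": {"rows": [[0,0,0,0,0,0.1,0],[0,0,0,0,0,0.2,0],[0,0,0,0,0,0.3,0],[0,0,0,0,0,0.36,0],[0,0,0,0,0,0.39,0],[0,0,0,0,0,0.39,0]]}}

```text
t: 12.28
ee_pos: [440.3, 257.0, 42.6]
orientation: [-2.041, -2.388, 0.0]
ft_force: [-0.2, 0.3, -0.3]
width: 0.4
grasp_force: 0.0
```

```bash
python3 - <<'E'
from h import *
s=np.array([575.5,279.7]);v=np.array([-.158,.9875]);u=np.array([.9875,.158])
q=ctrl.get_obs()["ee_pos"][:2]-s;print(q@u,q@v)
plan([*(s-122*u-.7*v),40],u)
E
```

```text
-137.0502338286544 -1.0144392457171953
t 12.275 pos [440.3 257.   42.6] F [-0.2  0.3 -0.3] w 0.4 turn [-0.0001  0.0001 -0.0013] shift [0.0017 0.0752 0.0128]
```

>>> {"name": "servo_tool", "arguments": {"rows": [[0,0,0,0,0.02,0.01,0],[0,0,0,0,0.04,0.02,0],[0,0,0,0,0.06,0.02,0],[0,0,0,0,0.075,0.02,0],[0,0,0,0,0.09,0.02,0],[0,0,0,0,0.105,0.02,0],[0,0,0,0,0.12,0.02,0],[0,0,0,0,0.135,0.02,0],[0,0,0,0,0.145,0.02,0]]}}

```text
t: 13.4
ee_pos: [468.8, 261.7, 38.6]
orientation: [-2.04, -2.389, 0.0]
ft_force: [-2.2, 0.5, 0.9]
width: 0.4
grasp_force: 0.8
```

>>> {"name": "servo_tool", "arguments": {"rows": [[0,0,0,0,0.005,0,0],[0,0,0,0,0.01,0,0],[0,0,0,0,0.01,0,0]]}}

```text
t: 13.78
ee_pos: [470.8, 262.0, 38.6]
orientation: [2.04, 2.389, 0.0]
ft_force: [-0.7, -0.2, -0.2]
width: 0.5
grasp_force: 0.5
```

Contact is at about 2 N, and the bolt is sliding. Continuing to the hard stop in 1 mm steps.

>>> {"name": "servo_tool", "arguments": {"rows": [[0,0,0,0,0.005,0,0],[0,0,0,0,0.01,0,0],[0,0,0,0,0.01,0,0]]}}

```text
t: 14.15
ee_pos: [472.8, 262.4, 38.7]
orientation: [2.04, 2.389, 0.0]
ft_force: [-1.3, 0.3, -0.8]
width: 0.4
grasp_force: 0.5
```

>>> {"name": "servo_tool", "arguments": {"rows": [[0,0,0,0,0.005,0,0],[0,0,0,0,0.01,0,0],[0,0,0,0,0.01,0,0]]}}

```text
t: 14.52
ee_pos: [474.8, 262.7, 38.7]
orientation: [2.04, 2.389, 0.0]
ft_force: [-1.4, 1.3, -1.1]
width: 0.2
grasp_force: 0.5
```

>>> {"name": "servo_tool", "arguments": {"rows": [[0,0,0,0,0.005,0,0],[0,0,0,0,0.01,0,0],[0,0,0,0,0.01,0,0]]}}

```text
t: 14.9
ee_pos: [476.8, 263.0, 38.7]
orientation: [2.04, 2.389, 0.0]
ft_force: [-1.5, -0.3, -0.8]
width: 0.5
grasp_force: 0.5
```

>>> {"name": "servo_tool", "arguments": {"rows": [[0,0,0,0,0.005,0,0],[0,0,0,0,0.01,0,0],[0,0,0,0,0.01,0,0]]}}

```text
t: 15.28
ee_pos: [478.8, 263.3, 38.7]
orientation: [2.04, 2.389, 0.0]
ft_force: [-1.1, 1.6, -0.6]
width: 0.2
grasp_force: 0.5
```

>>> {"name": "servo_tool", "arguments": {"rows": [[0,0,0,0,0.005,0,0],[0,0,0,0,0.01,0,0],[0,0,0,0,0.01,0,0]]}}

```text
t: 15.65
ee_pos: [479.3, 263.3, 38.6]
orientation: [-2.04, -2.388, 0.003]
ft_force: [-6.8, 0.2, 2.5]
width: 0.3
grasp_force: 3.0
```

```bash
python3 - <<'E'
from h import *
s=np.array([575.5,279.7]);v=np.array([-.158,.9875]);u=np.array([.9875,.158])
o=ctrl.get_obs();q=o["ee_pos"][:2]-s;print("tcp",q@u,q@v,o["ft_force"][:2]@u)
for n in("top","side"):
    p,d=ctrl.get_image(n);h=cv2.cvtColor(p,cv2.COLOR_RGB2HSV)
    m=(((h[...,0]<8)|(h[...,0]>172))&(h[...,1]>120)&(h[...,2]>80)).astype(np.uint8)
    if n=="top":m[:200]=0;m[235:]=0;m[:,:285]=0;m[:,320:]=0
    else:m[:195]=0;m[240:]=0;m[:,:315]=0;m[:,360:]=0
    if m.sum():
        c=np.argwhere(m).mean(0)[::-1];q=ray(n,c,58 if n=="top" else 43)[0,:2]-s;print(n,c,m.sum(),q@u,q@v)
    if n=="top": cv2.imwrite("pics/crop4.png",cv2.resize(p[170:250,250:350,::-1],None,fx=7,fy=7,interpolation=cv2.INTER_CUBIC))
E
```

```text
tcp -97.56299043236969 -0.9741954947097184 -6.657396146109356
side [336.3125     211.69642857] 112 -85.01658776397433 -52.994097564269524
```

View pics/crop4.png

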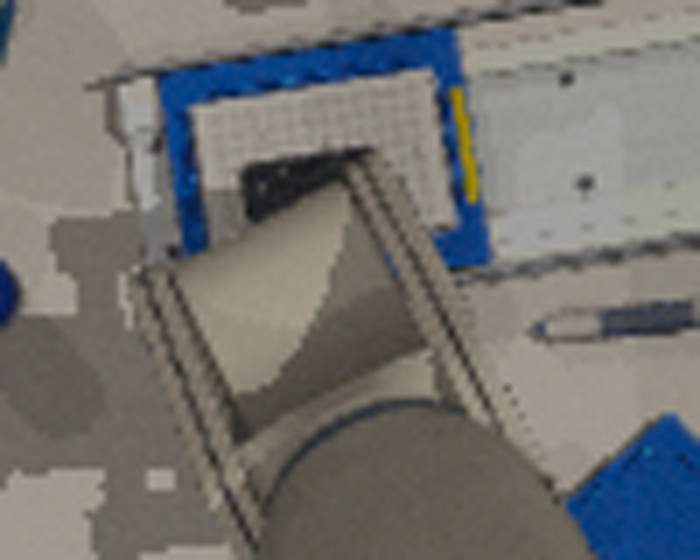

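The carrier and plate sit in place, with the rear yellow strip at crop (465,145) and the arm hiding the bolt. The force jumped to 6.7 N with no advance, which is the hard stop. I'll press slightly more, then retract and check.

>>> {"name": "servo_tool", "arguments": {"rows": [[0,0,0,0,0.005,0,0],[0,0,0,0,0.005,0,0]]}}

```text
t: 16.0
ee_pos: [479.4, 263.2, 38.5]
orientation: [-2.039, -2.387, 0.006]
ft_force: [-10.5, 1.2, 5.3]
width: 0.8
grasp_force: 4.5
```

>>> {"name": "servo_tool", "arguments": {"rows": [[0,0,0,0,-0.04,0,0],[0,0,0,0,-0.12,0,0],[0,0,0,0,-0.18,-0.1,0],[0,0,0,0,-0.2,-0.35,0],[0,0,0,0,-0.2,-0.6,0],[0,0,0,-0.2,-0.2,-0.7,0],[0,0,0,-0.45,-0.2,-0.7,0],[0,0,0,-0.7,-0.2,-0.7,0],[0,0,0,-0.95,-0.2,-0.7,0],[0,0,0,-1,-0.2,-0.7,0]]}}

```text
t: 17.25
ee_pos: [473.0, 57.8, 178.7]
orientation: [2.044, 2.385, 0.0]
ft_force: [-0.1, 0.1, 0.0]
width: 0.5
grasp_force: 0.0
```

```bash
python3 chk.py; python3 - <<'E'
from h import *
s=np.array([575.5,279.7]);v=np.array([-.158,.9875]);u=np.array([.9875,.158])
p,d=ctrl.get_image("top");h=cv2.cvtColor(p,cv2.COLOR_RGB2HSV)
m=(((h[...,0]<8)|(h[...,0]>172))&(h[...,1]>120)&(h[...,2]>80)).astype(np.uint8);m[:200]=0;m[235:]=0;m[:,:285]=0;m[:,320:]=0
if m.sum():
    c=np.argwhere(m).mean(0)[::-1];q=ray("top",c,58)[0,:2]-s;print("pad",c,m.sum(),q@u,q@v)
cv2.imwrite("pics/crop5.png",cv2.resize(p[160:260,250:380,::-1],None,fx=6,fy=6,interpolation=cv2.INTER_CUBIC))
E
```

```text
t 17.25 tcp to seat along 202.8953598658378 F along 0.11190537969170268 [-0.1236758   0.09353378  0.01812896]
front edge est [74.04951377 75.64931648 77.27033279] z med/front/rear 23.728694702411993 23.45878769754037 23.50489506233377 524
pad [298.8125 216.1875] 16 -84.64325430433817 -0.08946822777476804
```

View pics/crop5.png

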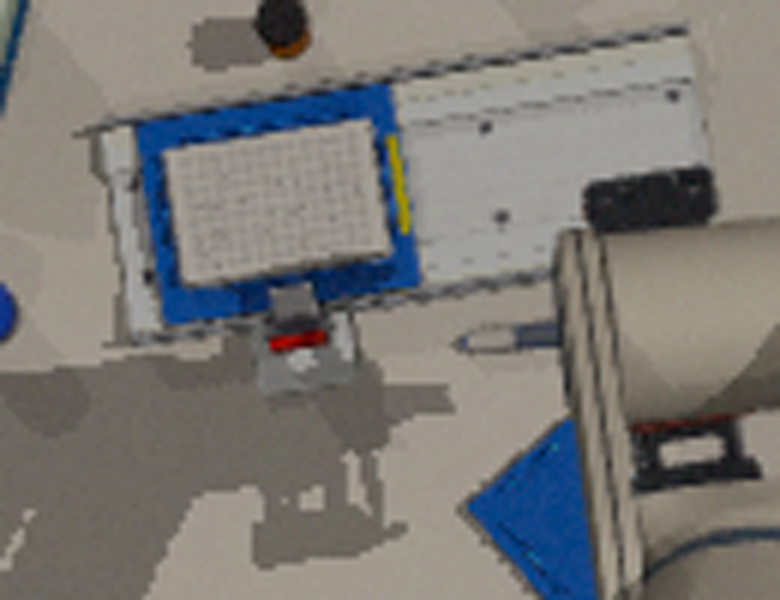

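The bolt bar at crop (293,303) overlaps the carrier's edge, and the pad moved about 20 mm to (298,340). The carrier is low and level with its plate, so I'm handing in.

```bash
python3 -c "from workcell import ctrl;print(ctrl.close_job())"
```

```text
the job is handed in; nothing more can be done
None
```

I pushed the carrier into its notches, where it sits level and low with its plate, then pushed the bolt to its hard stop over the carrier's edge and handed the job in; the hand-in returned no verdict.

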